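# Pack the medium bottle into the sketch box and shut the lid

## Task

The class is over: pack up the sketch box. Take the amber bottle of painting medium, turn it over in the gripper and lay it on its side on the sketchbook, in the bay without the tray of tubes, letting go only once it is down inside the box (do not drop it or topple it in); then shut the lid fully without slamming it. Leave the tray and the sketchbook in their bays and do not disturb anything else on the table.

Things in the scene. Friction and masses are not known exactly. Their poses are not given: they have to be found in the camera images.
- paintbox: Open beech sketch box, fixed: 340 (its x) x 230 (y) x 70 mm high. Origin: centre of its underside, on the table. Walls and floor 7 mm thick: inner floor at z = 7, rim at z = 70 mm. Lid hinged along the +y side; front with handle on the -y side. Inner walls 6 mm thick, top at z = 47 mm: one along x at y = +45 mm (beyond it the brush trough), one across at x = 0 between the two bays.
- bay_far (a point): Centre of the floor of the bay on the box's +x side (away from the robot), at (+83, -33, 7) mm in the box frame, same axes. Each bay is 160 (x) x 150 mm (y). One bay holds the tray of tubes, the other only the thin sketchbook; which is which varies.
- bay_near (a point): The same for the bay on the box's -x side (nearer the robot), at (-83, -33, 7) mm in the box frame.
- lid (a joint): Lid angle, rad: 0 = shut flat on the rim, 1.57 = upright, starts at 1.6 to 1.8 (leaning back). A friction hinge holds it at any angle (0.5 N m; 2 to 5 N at the free edge): it must be pushed all the way. Flat board 340 x 236 x 8 mm, 0.35 kg; its underside lies in the hinge line's plane; shut, its upper side is at z = 78 mm in the box frame.
- lid_hinge (a point): Middle of the hinge line, on the box at (0, +115, 70) mm in the box frame; the hinge runs along the box's x; same axes as the box.
- lid_edge (a point): Middle of the lid's free edge, half-way through its thickness, 236 mm from the hinge line. Axes are the lid's: x along the hinge, y from the free edge towards the hinge, z out of the outer face (up when shut).
- bottle_center (a point): Closed amber bottle with a paper label, blue band and white cap, standing upright on the table; about 0.2 kg. 118 mm tall; round body 46 mm in diameter from its foot to 78 mm up, then a shoulder and neck, cap 28 mm in diameter from 98 to 118 mm. This point is on its axis, 59 mm above the foot; z points along the axis to the cap. Centre of mass about 47 mm above the foot.
- tube_tray_center (a point): Loose white tray with six paint tubes, 138 (x) x 124 (y) x 23 mm high, lying in one bay of the box with its axes about along the box's. This point is at its centre, 12 mm above its underside.
- sketchbook_center (a point): Loose thin dark sketchbook, 140 (x) x 105 (y) x 8 mm, lying flat on the floor of the other bay, the one for the bottle. This point is at its centre, 4 mm above its underside; its top is at z = 15 mm in the box frame.
- vase: Dark blue round vase, 132 mm in diameter, 166 mm tall, standing at the back of the table; origin at the centre of its foot. Not to be disturbed.
- brush_jar: Grey-white jar 80 mm in diameter, 100 mm tall, with brushes to 230 mm; origin at the centre of its foot. Not to be disturbed.
- palette_cup: Steel cup 60 mm in diameter, 24 mm high; origin at the centre of its foot. Not to be disturbed.
- tube_white: Large paint tube with a white band, 130 x 38 x 24 mm, lying on the table along its x; origin under its centre. Not to be disturbed.
- tube_blue: Large paint tube with a blue band, 130 x 38 x 24 mm, lying on the table along its x; origin under its centre. Not to be disturbed.
Things that resemble listed ones, but are neither listed nor needed, are in the scene too. Leave any black or turquoise look-alike of the part that bears tube_tray_center alone.

How it is judged:
By the outcome, as a careful person would: the job done as asked, in the order asked, and still so for the second after the job is handed in, with the robot touching nothing.
It also fails if it takes over 58 s, if anything falls off the work surface, if the arm or the gripper's body presses on something with over 40 N, if the wrist force passes 120 N, or if a joint passes its speed limit or range.

## Robot

A 6-joint arm with a two-finger parallel gripper is mounted at the origin on the work surface. World frame = base frame: x ahead of the robot, y to its left, z up, the work surface at z = 0. Lengths are in m, angles in degrees, forces in N, time in s.
With the tool pointing down it reaches from about 0.35 to 0.875 m from the base axis. Payload 4.2 kg.
Tool frame: the origin (TCP) lies on the centre line of the jaws, within the pads' length; the fingertips stand 19 mm ahead of it and the grasp point (between the pads) is the TCP; x points along the fingers, y is the direction in which the jaws open and shut, and the axes are right-handed (so a half turn about x gives the same grasp; the last joint's range is limited). The gripper opens to 87 mm and grips with 3 to 60 N. Pads are 19 mm wide; open, the fingers measure 117 mm over their backs; the gripper's body (75 mm by 190 mm) begins 51 mm behind the grasp point.
Start: joints at [14.817, 22.042, 0.453, 0, -68.411, -14.817], TCP at [0.625, 0, 0.242] pointing down, gripper open.
Joint ranges: [-179.83, 179.83], [-69.29, 118.12], [-61.27, 80.66], [-181.25, 117.63], [-171.15, -9.14], [-177.46, 177.46]. Speed limits (degrees/s): [159.86, 159.86, 180, 180, 180, 180].

## Interface

Orientations are given as a 3x3 rotation matrix whose columns are the frame's x, y, z axes.
In Python, from station import r, viewer, job, spotter gives the robot as it stands.
- The arm moves only by the tool play_rows, never from a script. Its argument "commands" is a list of rows, each an object of numbers: "fingers": the gripper command: -1 is fully open, 1 is shut, values between are in proportion; "tx", "ty", "tz": the shift along the tool's x, y, z normalised to -1 to 1, where 1 is 750 mm; "ax", "ay", "az": the turn, a rotation vector about the tool's x, y, z normalised to -1 to 1, where 1 is pi rad. In form: [{"fingers": .., "tx": .., "ty": .., "tz": .., "ax": .., "ay": .., "az": ..}, ...]. A call has 1 to 5 rows; each row is the pose to reach, as a shift and turn from the pose commanded when the call began, along the tool's axes at that moment, turning the shorter way round; what a row does not reach only later rows make up. A row lasts 1/12 s, in which the tool goes at most 41.7 mm and 7.16 degrees, less where a joint would pass 70% of its speed; a pose out of reach is approached as far as the arm can. A call with a number of a shift or a turn outside -1 to 1 is refused whole. A call with a gripper value outside its range is refused whole. The fingers move at their own pace and stop on an object; the grip force is fixed at half the most. Time passes only in rows, so rows that repeat a pose let the fingers close. It gives the time, the measured TCP pose, the force and the opening at its end, in the units of the state.
- r.sense(): the state, without advancing time (a new reading comes with each control period).
- viewer.capture(name): name is "scene" or "side" or "wrist"; returns a dict with "image" (384x512x3 uint8, red, green, blue), "fx", "fy", "cx", "cy" (pixels), "R" (3x3) and "t" (3): a world point X has camera coordinates R X + t; the wrist camera has in their place "mount" (4x4, takes a point from camera to tool coordinates, whose origin is the TCP and whose axes are the tool frame's). Camera axes: x right, y down, z forward; pixel columns grow to the right and rows downward; lengths in m; the calibration is good to about 2 mm. A picture is of the moment at which its call begins: read the wrist's pose just before it. There is no depth.
- job.finish_job(): hands the job in, once; it reports no verdict.
Trained networks look in a picture, given as the dict that the camera call returned (one of the last four; its "shot" number tells which), for a name from the list of things; names that differ only in an ending like _2 or _b are one class to them, and where a whole thing is asked for, a point or a joint stands for the part that bears it (a point fixed in the world has none). Each returns a list of dicts, best first, with "score" (0 to 1); they miss things now and then, are a little off and sometimes report something else, mostly with a low value. They report only what shows in the picture. A call takes as long as a camera call. They do not tell look-alikes from the thing itself.
- spotter.find_in(name, picture): "uv" ([column, row] in pixels, amid what is visible of it).
- spotter.silhouettes(name, picture): "region" (384x512 bool, what is visible of it) and "uv" ([column, row] in pixels, amid what is visible of it).
The state is a dict: "time_s": time; "joints": joint angles; "joint_velocities": joint speeds; "effort": joint torques, N m; "tcp_pos": TCP position; "ee_rot": TCP orientation; "wrist_force": force on the tool from outside, world axes, zero at the start; "moment": the same for the moment, N m; "gripper_width": opening from 0.0 (shut) to 1.0 (fully open).
Only numpy, scipy, OpenCV 4.12 (cv2) and the standard library are available. Lean on these libraries where they do the work, as an engineer would, in place of code of your own. Each camera call takes 0.05 s, during which the arm holds its last target. There are 200 camera calls.

## Working session

There is one attempt and no reset: what is moved stays moved. The work goes in short steps, Python scripts to look and compute and a tool call to move; the robot and the scene stay as the last step left them, time stands still between calls to the robot, and variables do not carry over. Pictures are saved under pics/ and viewed, about 8 in all and at most 12, crops included, and the job is handed in when it is done.

Besides the shell and the picture viewer there is one more tool, called after "Emit:" as name(argument=value, ...) on one line, values as JSON. play_rows: Moves the arm, as the interface text tells. Its arguments: {"type":"object","properties":{"commands":{"type":"array"}},"required":["commands"]}

```bash
ls; mkdir -p pics; cat > h.py <<'E'
import numpy as np, cv2
from station import r, viewer, job, spotter
def ray(p,uv,s=None):
    d=np.array([(uv[0]-p['cx'])/p['fx'],(uv[1]-p['cy'])/p['fy'],1.])
    if 'R' in p:
        R=np.array(p['R']);return -R.T@np.array(p['t']),R.T@d
    M=np.array(p['mount']);Q=np.array(s['ee_rot']);return np.array(s['tcp_pos'])+Q@M[:3,3],Q@M[:3,:3]@d
def at_z(p,uv,z,s=None):
    o,d=ray(p,uv,s);return o+d*(z-o[2])/d[2]
def save(p,n): cv2.imwrite('pics/'+n+'.png',np.array(p['image'])[:,:,::-1])
def tri(a,b):
    (o1,d1),(o2,d2)=a,b
    A=np.stack([d1,-d2],1);k=np.linalg.lstsq(A,o2-o1,rcond=None)[0]
    p,q=o1+d1*k[0],o2+d2*k[1];return (p+q)/2,np.linalg.norm(p-q)
E
python3 - <<'E'
from h import *
np.set_printoptions(precision=3,suppress=True)
ps={c:viewer.capture(c) for c in('scene','side')}
im=[np.array(p['image']) for p in ps.values()]
cv2.imwrite('pics/a.png',cv2.resize(np.vstack(im)[:,:,::-1],None,fx=.78,fy=.78)) if 0 else [save(p,c) for c,p in ps.items()]
for c,p in ps.items():
    print(c,p['fx'],'cam',-np.array(p['R']).T@np.array(p['t']),'fwd',np.array(p['R'])[2])
    for n in('paintbox','bottle_center','tube_tray_center','sketchbook_center','lid_edge','lid','vase','brush_jar','palette_cup','tube_white','tube_blue'):
        try: print(n,[(np.round(x['uv']),round(x['score'],2)) for x in spotter.find_in(n,p)[:3]])
        except Exception as e: print(n,e)
E
```

```text
pics
scene 480.66592881606437 cam [ 1.116 -0.875  1.254] fwd [-0.365  0.554 -0.748]
paintbox [(array([282., 164.]), 0.93), (array([145., 282.]), 0.43)]
bottle_center [(array([203., 246.]), 0.67)]
tube_tray_center [(array([285., 200.]), 0.77), (array([358., 169.]), 0.61), (array([285., 164.]), 0.42)]
sketchbook_center [(array([249., 183.]), 0.73), (array([282., 162.]), 0.2)]
lid_edge [(array([318., 125.]), 0.9)]
lid [(array([318., 123.]), 0.6), (array([204., 248.]), 0.35)]
vase [(array([300., 252.]), 0.86), (array([185., 321.]), 0.19)]
brush_jar [(array([188., 320.]), 0.59)]
palette_cup [(array([239., 311.]), 0.89), (array([186., 320.]), 0.44)]
tube_white []
tube_blue [(array([146., 282.]), 0.62), (array([321., 125.]), 0.17)]
side 354.134181523264 cam [1.138 0.559 0.837] fwd [-0.539 -0.482 -0.691]
paintbox [(array([294., 206.]), 0.62)]
bottle_center []
tube_tray_center [(array([316., 306.]), 0.96), (array([262., 220.]), 0.93), (array([402., 221.]), 0.79)]
sketchbook_center [(array([288., 196.]), 0.67), (array([262., 220.]), 0.47)]
lid_edge [(array([324., 193.]), 0.78)]
lid [(array([324., 195.]), 0.76)]
vase [(array([166., 206.]), 0.82)]
brush_jar [(array([136., 144.]), 0.76)]
palette_cup [(array([204., 164.]), 0.74)]
tube_white [(array([385., 278.]), 0.96)]
tube_blue [(array([190., 140.]), 0.45)]
```

View pics/scene.png

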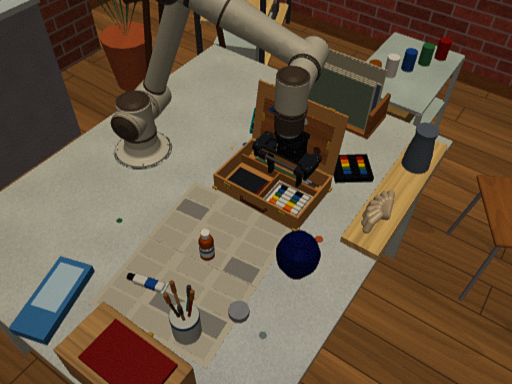

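View pics/side.png

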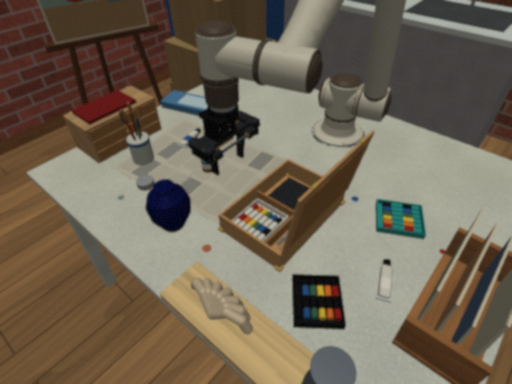

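```bash
python3 - <<'E'
from h import *
np.set_printoptions(precision=3,suppress=True)
a=viewer.capture('scene');b=viewer.capture('side');s=r.sense()
print(np.array(s['ee_rot']))
w=viewer.capture('wrist');save(w,'w0');print(w['fx'],np.array(w['mount']))
for n,uv,z in[('bottle',(203,246),.06),('bot cap',(208,233),.118),('blue',(146,282),.012),('jar foot~',(186,320),.05),('cup',(239,311),.012),('vase',(300,252),.083),('tray',(285,200),.018),('book',(249,183),.012)]:
    print(n,at_z(a,uv,z))
for n,uv,z in[('vase',(166,206),.083),('jar',(140,150),.05),('tray',(262,220),.018),('book',(290,192),.012),('white',(385,278),.012),('black',(316,306),.01),('turq',(402,221),.01)]:
    print('side',n,at_z(b,uv,z))
for p in(a,b):
  for n in('paintbox','bottle_center'):
    for x in spotter.silhouettes(n,p)[:1]:
        v,u=np.where(x['region']);print(n,x['score'],x['uv'],u.min(),u.max(),v.min(),v.max())
for n,p,c in(('ca',a,(190,70,180,160)),('cb',b,(210,120,180,160))):
    x,y,ww,hh=c;cv2.imwrite(f'pics/{n}.png',cv2.resize(np.array(p['image'])[y:y+hh,x:x+ww,::-1],None,fx=3,fy=3,interpolation=cv2.INTER_CUBIC))
i=np.vstack([cv2.imread('pics/ca.png'),cv2.imread('pics/cb.png')]);cv2.imwrite('pics/c.png',np.hstack([cv2.resize(cv2.imread('pics/ca.png'),(400,356)),cv2.resize(cv2.imread('pics/cb.png'),(400,356))]))
E
```

```text
[[-0. -1. -0.]
 [-0. -0.  1.]
 [-1.  0. -0.]]
276.85907565952573 [[ 0.001 -0.275  0.961 -0.143]
 [ 1.     0.001 -0.001 -0.002]
 [-0.001  0.961  0.275 -0.076]
 [ 0.     0.     0.     1.   ]]
bottle [ 0.504 -0.251  0.06 ]
bot cap [ 0.516 -0.236  0.118]
blue [ 0.425 -0.427  0.012]
jar foot~ [ 0.618 -0.465  0.05 ]
cup [ 0.707 -0.344  0.012]
vase [ 0.764 -0.114  0.083]
tray [0.589 0.084 0.018]
book [0.439 0.082 0.012]
side vase [ 0.768 -0.13   0.083]
side jar [ 0.631 -0.462  0.05 ]
side tray [0.584 0.087 0.018]
side book [0.424 0.075 0.012]
side white [0.527 0.468 0.012]
side black [0.712 0.372 0.01 ]
side turq [0.305 0.416 0.01 ]
paintbox 0.75 [281.9, 161.8] 213 347 82 230
bottle_center 0.84 [204.2, 245.4] 198 214 229 260
paintbox 0.66 [298.4, 207.1] 218 374 131 271
```

View pics/c.png

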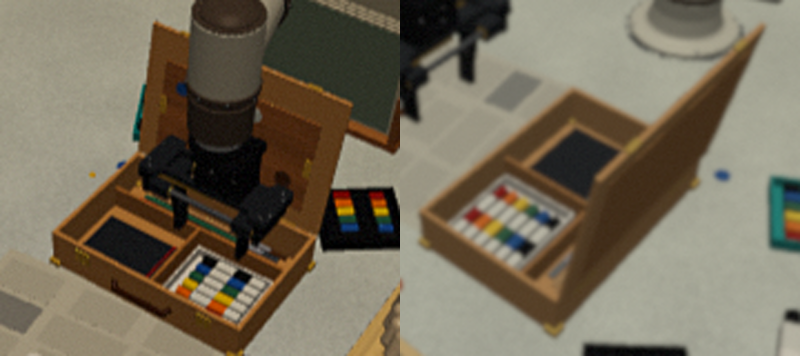

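```bash
python3 - <<'E'
from h import *
from scipy.optimize import least_squares
np.set_printoptions(precision=4,suppress=True)
a=viewer.capture('scene');b=viewer.capture('side')
def proj(p,X):
    c=np.array(p['R'])@X+np.array(p['t']);return np.array([c[0]/c[2]*p['fx']+p['cx'],c[1]/c[2]*p['fy']+p['cy']])
def W(q,P):
    c,s=np.cos(q[2]),np.sin(q[2]);return np.array([q[0]+c*P[0]-s*P[1],q[1]+s*P[0]+c*P[1],P[2]])
L=lambda sx,th:(sx*.17,.115-.236*np.cos(th),.07+.236*np.sin(th))
obs=[(a,(213.4,176.6),(-.17,-.115,.07)),(a,(300.3,216.2),(.17,-.115,.07)),(a,(331.8,178),(.17,.115,.07)),(a,(253,139.7),(-.17,.115,.07)),
(b,(219,215.9),(.17,-.115,.07)),(b,(290.1,160.5),(-.17,-.115,.07)),(a,(261.1,79.9),-1),(a,(348.4,115),1),(b,(300,200.1),1),(b,(372.9,132.6),-1)]
def f(q): return np.concatenate([proj(p,W(q,L(P,q[3]) if isinstance(P,int) else P))-uv for p,uv,P in obs])
s=least_squares(f,[.5,.11,0,1.7],loss='soft_l1');q=s.x
print(q,np.degrees(q[2:]));print(f(q).reshape(-1,2).round(1))
for n,P in(('near',(-.083,-.033,.007)),('far',(.083,-.033,.007)),('edge',L(0,q[3]))):print(n,W(q,P))
# bottle fit from silhouette in scene
x=spotter.silhouettes('bottle_center',a)[0]['region'];v,u=np.where(x)
def g(p): return np.r_[proj(a,np.array([p[0],p[1],.118]))[1]-v.min()-2,proj(a,np.array([p[0],p[1],.06]))[0]-u[(v>245)].mean(),proj(a,np.array([p[0],p[1],0.]))[1]+4-v.max()]
print('bottle',least_squares(g,[.5,-.25]).x,g(least_squares(g,[.5,-.25]).x))
E
```

```text
[0.5164 0.1217 0.0142 1.7348] [ 0.8122 99.3978]
[[ 1.1 -3.1]
 [-0.8  1. ]
 [ 1.7 -3.1]
 [-0.7 -2.5]
 [-0.4 -0.1]
 [-2.6 -1.4]
 [-1.7 -1. ]
 [ 1.   0.7]
 [-0.4  0.8]
 [ 0.8 -2.9]]
near [0.4338 0.0875 0.007 ]
far [0.5998 0.0898 0.007 ]
edge [0.5142 0.2752 0.3028]
bottle [ 0.5075 -0.2383] [ 1.0478 -0.0012 -1.0703]
```

View pics/w0.png

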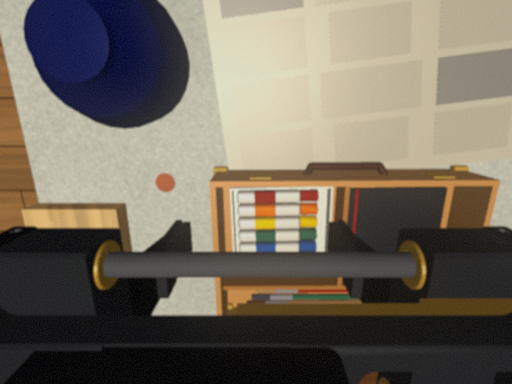

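Emit:
play_rows(commands=[{"fingers": -1,"tx": 0,"ty": 0.157,"tz": -0.16,"ax": 0,"ay": 0.03,"az": 0},{"fingers": -1,"tx": 0,"ty": 0.157,"tz": -0.16,"ax": 0,"ay": 0.08,"az": 0},{"fingers": -1,"tx": 0,"ty": 0.157,"tz": -0.16,"ax": 0,"ay": 0.12,"az": 0},{"fingers": -1,"tx": 0,"ty": 0.157,"tz": -0.16,"ax": 0,"ay": 0.16,"az": 0},{"fingers": -1,"tx": 0,"ty": 0.157,"tz": -0.16,"ax": 0,"ay": 0.2,"az": 0}])

```text
time_s: 2.12
tcp_pos: [0.5011, -0.1238, 0.242]
ee_rot: [[-0.004, -1.0, 0.003], [-0.565, 0.005, 0.825], [-0.825, 0.002, -0.565]]
wrist_force: [-0.1, -1.4, -0.5]
gripper_width: 1.0
```

```bash
cat > st.py <<'E'
from h import *
np.set_printoptions(precision=3,suppress=True)
s=r.sense();print(s['time_s'],'J',np.array(s['joints']),'P',np.array(s['tcp_pos']),'F',np.array(s['wrist_force']),'w',s['gripper_width']);print(np.array(s['ee_rot']))
E
python3 st.py
```

```text
2.1167 J [ 19.133  12.555 -32.757  36.671 -63.027 -41.763] P [ 0.501 -0.124  0.242] F [-0.132 -1.391 -0.517] w 0.9999884264227917
[[-0.004 -1.     0.003]
 [-0.565  0.005  0.825]
 [-0.825  0.002 -0.565]]
```

Emit:
play_rows(commands=[{"fingers": -1,"tx": 0,"ty": 0,"tz": 0,"ax": 0,"ay": 0.035,"az": 0},{"fingers": -1,"tx": 0,"ty": 0,"tz": 0,"ax": 0,"ay": 0.07,"az": 0},{"fingers": -1,"tx": 0,"ty": 0,"tz": 0,"ax": 0,"ay": 0.105,"az": 0},{"fingers": -1,"tx": 0,"ty": 0,"tz": 0,"ax": 0,"ay": 0.14,"az": 0},{"fingers": -1,"tx": 0,"ty": 0,"tz": 0,"ax": 0,"ay": 0.14,"az": 0}])

```text
time_s: 2.53
tcp_pos: [0.5069, -0.1193, 0.2392]
ee_rot: [[-0.0, -1.0, -0.007], [-0.862, -0.003, 0.507], [-0.507, 0.006, -0.862]]
wrist_force: [0.0, -0.5, -0.8]
gripper_width: 0.997
```

```bash
cat > bot.py <<'E'
from st import *
w=viewer.capture('wrist');a=viewer.capture('scene')
save(w,'w1')
A=spotter.find_in('bottle_center',w)[:2];print([(x['uv'],x['score']) for x in A])
B=spotter.find_in('bottle_center',a)[:1];print([(x['uv'],x['score']) for x in B])
rg=spotter.silhouettes('bottle_center',w)
for x in rg[:1]:
    v,u=np.where(x['region']);print(x['score'],u.min(),u.max(),v.min(),v.max(),u[v>np.median(v)].mean())
if A and B: print(tri(ray(w,A[0]['uv'],s),ray(a,B[0]['uv'])))
E
python3 bot.py
```

```text
2.5333 J [ 24.427  20.315 -40.645  54.602 -74.349 -62.267] P [ 0.507 -0.119  0.239] F [ 0.047 -0.478 -0.773] w 0.9970399219622295
[[-0.    -1.    -0.007]
 [-0.862 -0.003  0.507]
 [-0.507  0.006 -0.862]]
[([258.0, 233.9], 0.83)]
[([204.6, 248.0], 0.82)]
0.85 243 277 211 281 259.962962962963
(array([ 0.512, -0.255,  0.061]), np.float64(0.0026919516473015307))
```

View pics/w1.png

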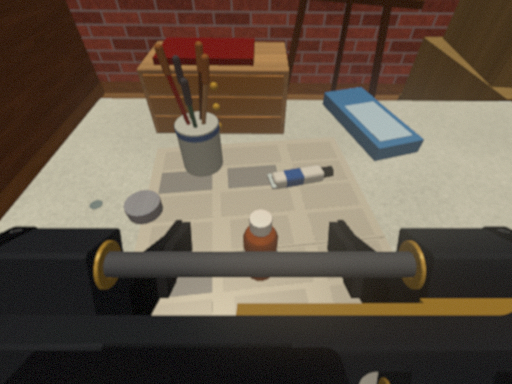

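```bash
python3 - <<'E'
from st import *
w=viewer.capture('wrist');a=viewer.capture('scene')
print(at_z(w,(260.5,217),.118,s),at_z(w,(260.5,237),.093,s))
im=np.array(a['image'])[222:268,185:229,::-1];print(im[6:18,14:30].max(2))
v,u=np.where(spotter.silhouettes('bottle_center',a)[0]['region']);print(u.min(),u.max(),v.min(),v.max())
for y in (-.238,-.248,-.255):
    for z in(.118,0): 
        c=np.array(a['R'])@[.51,y,z]+a['t'];print(y,z,c[:2]/c[2]*a['fx']+[a['cx'],a['cy']])
E
```

```text
2.7833 J [ 24.258  19.924 -40.318  54.388 -74.277 -62.115] P [ 0.508 -0.12   0.242] F [-0.065 -0.69   0.276] w 0.9976166549554928
[[ 0.001 -1.     0.003]
 [-0.858  0.001  0.513]
 [-0.513 -0.002 -0.858]]
[ 0.509 -0.241  0.118] [ 0.509 -0.23   0.093]
[[157 158 158 156 163 167 170 162 152 147 145 147 148 151 156 157]
 [159 156 160 172 178 190 187 184 171 163 147 148 150 147 149 152]
 [157 145 171 191 192 192 193 193 193 186 157 147 150 148 147 146]
 [156 133 193 193 192 191 192 192 191 193 169 148 149 148 146 146]
 [158 166 195 194 188 192 190 193 195 192 157 149 148 149 149 149]
 [159 156 194 195 193 194 194 195 196 193 122 147 148 149 147 148]
 [157 117 163 194 195 194 194 196 187 163  84 134 150 146 147 151]
 [162 116  94 157 170 178 178 172 152  95  70 108 136 149 150 150]
 [151 100  82  92 101 125 121 102  95  87  79  96 102 131 154 151]
 [125  97  90  90  96 100  99  96  93  83  86 100  98  90 150 150]
 [ 94 100 101  91  94  97 100  95  83  90 101 110 102  62 131 151]
 [ 77 104 109 103  97  89  88 100  89 103 107 107  96  59  96 152]]
197 214 228 260
-0.238 0.118 [206.016 232.379]
-0.238 0 [208.39  255.253]
-0.248 0.118 [203.879 234.572]
-0.248 0 [206.386 257.402]
-0.255 0.118 [202.373 236.118]
-0.255 0 [204.975 258.916]
```

Emit:
play_rows(commands=[{"fingers": -1,"tx": 0,"ty": 0,"tz": 0.05,"ax": 0,"ay": 0,"az": 0},{"fingers": -1,"tx": 0,"ty": 0,"tz": 0.1,"ax": 0,"ay": 0,"az": 0},{"fingers": -1,"tx": 0.03,"ty": 0,"tz": 0.1275,"ax": 0,"ay": 0,"az": 0},{"fingers": -1,"tx": 0.07,"ty": 0,"tz": 0.1275,"ax": 0,"ay": 0,"az": 0},{"fingers": -1,"tx": 0.11,"ty": 0,"tz": 0.1275,"ax": 0,"ay": 0,"az": 0}])

```text
time_s: 3.35
tcp_pos: [0.5081, -0.1412, 0.1161]
ee_rot: [[0.003, -1.0, -0.001], [-0.859, -0.003, 0.512], [-0.512, -0.0, -0.859]]
wrist_force: [0.5, 0.5, 0.8]
gripper_width: 1.002
```

Emit:
play_rows(commands=[{"fingers": -1,"tx": 0.04,"ty": 0,"tz": 0,"ax": 0,"ay": 0,"az": 0},{"fingers": -1,"tx": 0.08,"ty": 0,"tz": 0,"ax": 0,"ay": 0,"az": 0},{"fingers": -1,"tx": 0.12,"ty": 0,"tz": 0,"ax": 0,"ay": 0,"az": 0},{"fingers": -1,"tx": 0.15,"ty": 0,"tz": 0,"ax": 0,"ay": 0,"az": 0},{"fingers": -1,"tx": 0.15,"ty": 0,"tz": 0,"ax": 0,"ay": 0,"az": 0}])

```text
time_s: 3.77
tcp_pos: [0.505, -0.2425, 0.0582]
ee_rot: [[-0.007, -1.0, 0.001], [-0.859, 0.007, 0.512], [-0.512, 0.003, -0.859]]
wrist_force: [0.2, 1.1, 0.2]
gripper_width: 1.001
```

```bash
cat > seew.py <<'E'
from st import *
import sys
w=viewer.capture('wrist');b=viewer.capture('scene');save(w,sys.argv[1])
cv2.imwrite('pics/'+sys.argv[1]+'.png',np.hstack([np.array(w['image'])[:,:,::-1],np.array(b['image'])[:,:,::-1]])[:, :1024][::1, ::1] if 0 else cv2.resize(np.hstack([np.array(w['image']),np.array(b['image'])])[:,:,::-1],(800,300)))
E
python3 seew.py g1
```

```text
3.7667 J [  1.652  35.647 -51.839  86.361 -59.356 -86.896] P [ 0.505 -0.243  0.058] F [0.239 1.065 0.164] w 1.001187223244884
[[-0.007 -1.     0.001]
 [-0.859  0.007  0.512]
 [-0.512  0.003 -0.859]]
```

View pics/g1.png

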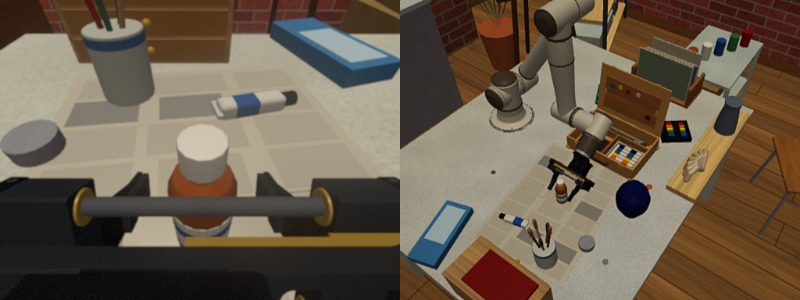

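Emit:
play_rows(commands=[{"fingers": 1,"tx": 0,"ty": 0,"tz": 0,"ax": 0,"ay": 0,"az": 0},{"fingers": 1,"tx": 0,"ty": 0,"tz": 0,"ax": 0,"ay": 0,"az": 0},{"fingers": 1,"tx": 0,"ty": 0,"tz": 0,"ax": 0,"ay": 0,"az": 0},{"fingers": 1,"tx": 0,"ty": 0,"tz": 0,"ax": 0,"ay": 0,"az": 0},{"fingers": 1,"tx": 0,"ty": 0,"tz": 0,"ax": 0,"ay": 0,"az": 0}])

```text
time_s: 4.28
tcp_pos: [0.5077, -0.2378, 0.0601]
ee_rot: [[0.002, -1.0, -0.0], [-0.859, -0.002, 0.511], [-0.511, -0.001, -0.859]]
wrist_force: [0.1, 0.4, 0.2]
gripper_width: 0.706
```

Emit:
play_rows(commands=[{"fingers": 1,"tx": 0,"ty": 0,"tz": 0,"ax": 0,"ay": 0,"az": 0},{"fingers": 1,"tx": 0,"ty": 0,"tz": 0,"ax": 0,"ay": 0,"az": 0},{"fingers": 1,"tx": 0,"ty": 0,"tz": 0,"ax": 0,"ay": 0,"az": 0}])

```text
time_s: 4.53
tcp_pos: [0.5069, -0.2387, 0.0599]
ee_rot: [[-0.0, -1.0, -0.0], [-0.86, 0.0, 0.511], [-0.511, 0.0, -0.86]]
wrist_force: [-1.2, 1.0, 1.3]
gripper_width: 0.523
```

```bash
python3 st.py
```

```text
4.5333 J [  2.133  35.491 -51.829  86.257 -59.431 -86.865] P [ 0.507 -0.239  0.06 ] F [-1.2    0.989  1.257] w 0.5229449222505306
[[-0.    -1.    -0.   ]
 [-0.86   0.     0.511]
 [-0.511  0.    -0.86 ]]
```

Emit:
play_rows(commands=[{"fingers": 1,"tx": 0,"ty": 0,"tz": 0,"ax": 0,"ay": 0,"az": 0},{"fingers": 1,"tx": 0,"ty": 0,"tz": 0,"ax": 0,"ay": 0,"az": 0},{"fingers": 1,"tx": -0.0153,"ty": 0,"tz": -0.026,"ax": 0,"ay": 0,"az": 0},{"fingers": 1,"tx": -0.039,"ty": 0,"tz": -0.065,"ax": 0,"ay": 0,"az": 0},{"fingers": 1,"tx": -0.062,"ty": 0,"tz": -0.104,"ax": 0,"ay": 0,"az": 0}])

```text
time_s: 4.95
tcp_pos: [0.5065, -0.2385, 0.1495]
ee_rot: [[-0.002, -1.0, -0.004], [-0.858, -0.0, 0.513], [-0.513, 0.004, -0.858]]
wrist_force: [1.9, -0.4, -2.5]
gripper_width: 0.52
```

Emit:
play_rows(commands=[{"fingers": 1,"tx": -0.023,"ty": 0,"tz": -0.039,"ax": 0,"ay": 0,"az": 0},{"fingers": 1,"tx": -0.046,"ty": 0,"tz": -0.077,"ax": 0,"ay": 0,"az": 0},{"fingers": 1,"tx": -0.069,"ty": 0,"tz": -0.116,"ax": 0,"ay": 0,"az": 0},{"fingers": 1,"tx": -0.082,"ty": 0,"tz": -0.138,"ax": 0,"ay": 0,"az": 0},{"fingers": 1,"tx": -0.082,"ty": 0,"tz": -0.138,"ax": 0,"ay": 0,"az": 0}])

```text
time_s: 5.37
tcp_pos: [0.5086, -0.2381, 0.2745]
ee_rot: [[0.005, -1.0, 0.007], [-0.858, -0.001, 0.513], [-0.513, -0.009, -0.858]]
wrist_force: [0.6, 0.3, -3.2]
gripper_width: 0.518
```

```bash
cat > goto.py <<'E'
# prints tool-frame normalised move to target position/orientation
from st import *
from scipy.spatial.transform import Rotation as Ro
def go(pt,Rt=None,n=None):
    R=np.array(s['ee_rot']);d=R.T@(np.array(pt)-s['tcp_pos'])/.75
    rv=Ro.from_matrix(R.T@Rt).as_rotvec()/np.pi if Rt is not None else np.zeros(3)
    print('t',d.round(4),'a',rv.round(4),'rows',np.linalg.norm(d*.75)/.0417,np.linalg.norm(rv)*180/7.16)
yaw=.0142
def Rplace(lean=30.7):
    l=np.radians(lean);X=np.array([-np.sin(l),0,-np.cos(l)]);Y=np.array([0,-1.,0]);M=np.stack([X,Y,np.cross(X,Y)],1)
    return Ro.from_euler('z',yaw).as_matrix()@M
E
python3 - <<'E'
from goto import *
go((.434,.0,.26),Rplace())
E
```

```text
5.3667 J [  8.197  16.081 -42.148  66.504 -68.01  -56.344] P [ 0.509 -0.238  0.274] F [ 0.582  0.295 -3.229] w 0.5184859106627752
[[ 0.005 -1.     0.007]
 [-0.858 -0.001  0.513]
 [-0.513 -0.009 -0.858]]
t [-0.263  0.099  0.179] a [-0.533 -0.384 -0.133] rows 5.993192737805467 16.847621917765238
```

Emit:
play_rows(commands=[{"fingers": 1,"tx": -0.015,"ty": 0.01,"tz": 0.01,"ax": -0.0315,"ay": -0.0227,"az": -0.0079},{"fingers": 1,"tx": -0.03,"ty": 0.02,"tz": 0.02,"ax": -0.063,"ay": -0.0454,"az": -0.0158},{"fingers": 1,"tx": -0.05,"ty": 0.03,"tz": 0.035,"ax": -0.0945,"ay": -0.068,"az": -0.0237},{"fingers": 1,"tx": -0.07,"ty": 0.04,"tz": 0.05,"ax": -0.126,"ay": -0.0908,"az": -0.0316},{"fingers": 1,"tx": -0.1,"ty": 0.05,"tz": 0.07,"ax": -0.1575,"ay": -0.1135,"az": -0.0395}])

```text
time_s: 5.78
tcp_pos: [0.4675, -0.1474, 0.262]
ee_rot: [[0.026, -0.872, -0.49], [-0.611, -0.402, 0.682], [-0.791, 0.281, -0.543]]
wrist_force: [1.3, -1.1, -1.5]
gripper_width: 0.519
```

```bash
python3 - <<'E'
from goto import *
go((.434,.0,.26),Rplace())
E
```

```text
5.7833 J [ 18.647   7.783 -38.305  41.177 -63.137 -14.325] P [ 0.468 -0.147  0.262] F [ 1.253 -1.062 -1.486] w 0.5187364261599158
[[ 0.026 -0.872 -0.49 ]
 [-0.611 -0.402  0.682]
 [-0.791  0.281 -0.543]]
t [-0.119 -0.041  0.157] a [-0.374 -0.266 -0.095] rows 3.624493101860868 11.784276307865923
```

Emit:
play_rows(commands=[{"fingers": 1,"tx": -0.025,"ty": -0.01,"tz": 0.03,"ax": -0.0315,"ay": -0.0227,"az": -0.0079},{"fingers": 1,"tx": -0.05,"ty": -0.02,"tz": 0.065,"ax": -0.063,"ay": -0.0454,"az": -0.0158},{"fingers": 1,"tx": -0.08,"ty": -0.027,"tz": 0.1,"ax": -0.0945,"ay": -0.068,"az": -0.0237},{"fingers": 1,"tx": -0.1,"ty": -0.034,"tz": 0.13,"ax": -0.126,"ay": -0.0908,"az": -0.0316},{"fingers": 1,"tx": -0.119,"ty": -0.041,"tz": 0.157,"ax": -0.1575,"ay": -0.1135,"az": -0.0395}])

```text
time_s: 6.2
tcp_pos: [0.4356, 0.0017, 0.2602]
ee_rot: [[-0.124, -0.539, -0.833], [-0.309, -0.777, 0.548], [-0.943, 0.325, -0.07]]
wrist_force: [0.1, -0.9, -2.2]
gripper_width: 0.519
```

```bash
python3 - <<'E'
from goto import *
go((.434,.0,.26),Rplace())
E
```

```text
6.2 J [ 29.848   7.65  -23.539  12.34  -74.626  21.209] P [0.436 0.002 0.26 ] F [ 0.143 -0.947 -2.154] w 0.5186393113322415
[[-0.124 -0.539 -0.833]
 [-0.309 -0.777  0.548]
 [-0.943  0.325 -0.07 ]]
t [0.001 0.003 0.001] a [-0.216 -0.154 -0.055] rows 0.05658540738422062 6.800659254172572
```

Emit:
play_rows(commands=[{"fingers": 1,"tx": 0,"ty": 0,"tz": 0,"ax": -0.0315,"ay": -0.0227,"az": -0.0079},{"fingers": 1,"tx": 0,"ty": 0,"tz": 0,"ax": -0.063,"ay": -0.0454,"az": -0.0158},{"fingers": 1,"tx": 0,"ty": 0,"tz": 0,"ax": -0.0945,"ay": -0.068,"az": -0.0237},{"fingers": 1,"tx": 0,"ty": 0,"tz": 0,"ax": -0.126,"ay": -0.0908,"az": -0.0316},{"fingers": 1,"tx": 0,"ty": 0,"tz": 0,"ax": -0.1575,"ay": -0.1135,"az": -0.0395}])

```text
time_s: 6.62
tcp_pos: [0.4365, -0.0002, 0.2602]
ee_rot: [[-0.402, -0.129, -0.907], [-0.063, -0.984, 0.168], [-0.914, 0.125, 0.387]]
wrist_force: [-0.1, 0.0, -2.1]
gripper_width: 0.519
```

```bash
python3 - <<'E'
from goto import *
go((.434,.0,.26),Rplace())
E
```

```text
6.6167 J [ 18.652  15.239  -8.956  -3.92  -89.492  63.262] P [ 0.437 -0.     0.26 ] F [-0.108  0.01  -2.123] w 0.519032290068864
[[-0.402 -0.129 -0.907]
 [-0.063 -0.984  0.168]
 [-0.914  0.125  0.387]]
t [0.002 0.    0.003] a [-0.059 -0.04  -0.015] rows 0.06083438083061267 1.8326949524232818
```

Emit:
play_rows(commands=[{"fingers": 1,"tx": 0,"ty": 0,"tz": 0,"ax": -0.0315,"ay": -0.0227,"az": -0.0079},{"fingers": 1,"tx": 0,"ty": 0,"tz": 0,"ax": -0.059,"ay": -0.04,"az": -0.015},{"fingers": 1,"tx": 0,"ty": 0,"tz": 0,"ax": -0.059,"ay": -0.04,"az": -0.015},{"fingers": 1,"tx": 0,"ty": 0,"tz": 0,"ax": -0.059,"ay": -0.04,"az": -0.015}])

```text
time_s: 6.95
tcp_pos: [0.4368, -0.0006, 0.2594]
ee_rot: [[-0.508, 0.008, -0.861], [-0.009, -1.0, -0.004], [-0.861, 0.006, 0.508]]
wrist_force: [-0.1, -0.6, -2.6]
gripper_width: 0.518
```

```bash
python3 - <<'E'
from goto import *
go((.434,.0,.26),Rplace())
a=viewer.capture('scene');b=viewer.capture('side')
im=cv2.resize(np.hstack([np.array(a['image'])[60:260,170:370],np.array(b['image'])[100:300,190:390]])[:,:,::-1],(800,400),interpolation=cv2.INTER_CUBIC);cv2.imwrite('pics/p1.png',im)
for n in('sketchbook_center','tube_tray_center'):
  for p in(a,b): print(n,[(np.round(x['uv'],1),round(x['score'],2),at_z(p,x['uv'],.015)) for x in spotter.silhouettes(n,p)[:2]])
E
```

```text
6.95 J [ 15.971  18.897  -4.697  -7.571 -96.062  75.572] P [ 0.437 -0.001  0.259] F [-0.098 -0.601 -2.611] w 0.5184063260729666
[[-0.508  0.008 -0.861]
 [-0.009 -1.    -0.004]
 [-0.861  0.006  0.508]]
t [ 0.001 -0.001  0.004] a [-0.003 -0.001 -0.001] rows 0.0709308020007359 0.07384652931042442
sketchbook_center [(array([247.2, 178.2]), 0.67, array([0.421, 0.095, 0.015]))]
sketchbook_center [(array([287.5, 193.4]), 0.94, array([0.437, 0.075, 0.015]))]
tube_tray_center [(array([285.9, 198.8]), 0.73, array([0.587, 0.093, 0.015])), (array([354.5, 170.2]), 0.7, array([0.716, 0.357, 0.015]))]
tube_tray_center [(array([402. , 220.5]), 0.92, array([0.308, 0.416, 0.015])), (array([315.3, 302.9]), 0.71, array([0.709, 0.368, 0.015]))]
```

View pics/p1.png

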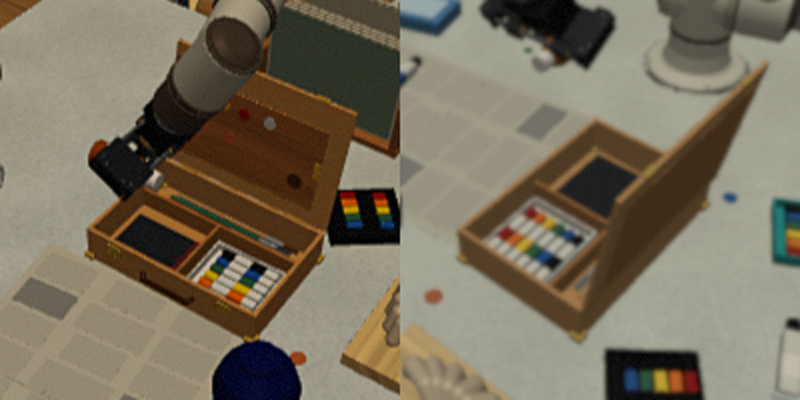

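```bash
cat >> goto.py <<'E'
def Rp2(lean=30.7):
    l=np.radians(lean);X=np.array([0,np.sin(l),-np.cos(l)]);Y=np.array([-1.,0,0]);M=np.stack([X,Y,np.cross(X,Y)],1)
    return Ro.from_euler('z',yaw).as_matrix()@M
E
python3 - <<'E'
from goto import *
go((.434,.0,.28),Rp2())
E
```

```text
7.25 J [ 16.072  18.645  -4.639  -7.583 -96.167  75.704] P [0.436 0.    0.262] F [ 0.161  0.531 -2.386] w 0.5153721057920193
[[-0.505  0.012 -0.863]
 [-0.009 -1.    -0.008]
 [-0.863  0.004  0.506]]
t [-0.019  0.     0.015] a [ 0.429 -0.002 -0.254] rows 0.44188778620085484 12.549291438335437
```

Emit:
play_rows(commands=[{"fingers": 1,"tx": -0.019,"ty": 0,"tz": 0.015,"ax": 0.034,"ay": 0,"az": -0.02},{"fingers": 1,"tx": -0.019,"ty": 0,"tz": 0.015,"ax": 0.068,"ay": 0,"az": -0.04},{"fingers": 1,"tx": -0.019,"ty": 0,"tz": 0.015,"ax": 0.102,"ay": 0,"az": -0.06},{"fingers": 1,"tx": -0.019,"ty": 0,"tz": 0.015,"ax": 0.136,"ay": 0,"az": -0.08},{"fingers": 1,"tx": -0.019,"ty": 0,"tz": 0.015,"ax": 0.17,"ay": 0,"az": -0.1}])

```text
time_s: 7.67
tcp_pos: [0.4343, 0.0001, 0.2797]
ee_rot: [[-0.413, -0.576, -0.705], [0.289, -0.817, 0.499], [-0.864, 0.003, 0.504]]
wrist_force: [0.2, -1.1, -1.9]
gripper_width: 0.521
```

Emit:
play_rows(commands=[{"fingers": 1,"tx": 0,"ty": 0,"tz": 0,"ax": 0.034,"ay": 0,"az": -0.02},{"fingers": 1,"tx": 0,"ty": 0,"tz": 0,"ax": 0.068,"ay": 0,"az": -0.04},{"fingers": 1,"tx": 0,"ty": 0,"tz": 0,"ax": 0.102,"ay": 0,"az": -0.06},{"fingers": 1,"tx": 0,"ty": 0,"tz": 0,"ax": 0.136,"ay": 0,"az": -0.08},{"fingers": 1,"tx": 0,"ty": 0,"tz": 0,"ax": 0.17,"ay": 0,"az": -0.1}])

```text
time_s: 8.08
tcp_pos: [0.4339, -0.0003, 0.2796]
ee_rot: [[-0.167, -0.944, -0.285], [0.475, -0.33, 0.816], [-0.864, 0.001, 0.504]]
wrist_force: [-0.2, -0.2, -3.2]
gripper_width: 0.52
```

```bash
python3 - <<'E'
from goto import *
go((.434,.085,.20),Rp2())
E
```

```text
8.0833 J [  0.421   9.826  -6.119 -28.538 -85.429  24.067] P [ 0.434 -0.     0.28 ] F [-0.222 -0.172 -3.156] w 0.5195390214506813
[[-0.167 -0.944 -0.285]
 [ 0.475 -0.33   0.816]
 [-0.864  0.001  0.504]]
t [ 0.146 -0.038  0.039] a [ 0.088 -0.003 -0.052] rows 2.7977096786101985 2.5820391318541374
```

Emit:
play_rows(commands=[{"fingers": 1,"tx": 0.036,"ty": -0.01,"tz": 0.01,"ax": 0.034,"ay": 0,"az": -0.02},{"fingers": 1,"tx": 0.073,"ty": -0.019,"tz": 0.02,"ax": 0.068,"ay": -0.002,"az": -0.04},{"fingers": 1,"tx": 0.11,"ty": -0.028,"tz": 0.03,"ax": 0.088,"ay": -0.003,"az": -0.052},{"fingers": 1,"tx": 0.146,"ty": -0.038,"tz": 0.039,"ax": 0.088,"ay": -0.003,"az": -0.052},{"fingers": 1,"tx": 0.146,"ty": -0.038,"tz": 0.039,"ax": 0.088,"ay": -0.003,"az": -0.052}])

```text
time_s: 8.5
tcp_pos: [0.43, 0.0874, 0.1967]
ee_rot: [[-0.019, -1.0, -0.017], [0.513, -0.024, 0.858], [-0.858, 0.008, 0.513]]
wrist_force: [-0.4, -1.5, -1.9]
gripper_width: 0.52
```

```bash
python3 - <<'E'
from goto import *
go((.434,.085,.09),Rp2())
a=viewer.capture('scene');b=viewer.capture('side')
im=cv2.resize(np.hstack([np.array(a['image'])[60:260,170:370],np.array(b['image'])[100:300,190:390]])[:,:,::-1],(800,400),interpolation=cv2.INTER_CUBIC);cv2.imwrite('pics/p2.png',im)
E
```

```text
8.5 J [  9.523   8.896 -18.53  -34.819 -63.025   8.047] P [0.43  0.087 0.197] F [-0.427 -1.499 -1.864] w 0.5199203726777131
[[-0.019 -1.    -0.017]
 [ 0.513 -0.024  0.858]
 [-0.858  0.008  0.513]]
t [ 0.12  -0.006 -0.076] a [ 0.001  0.001 -0.004] rows 2.5608927827477888 0.10624981529487618
```

View pics/p2.png

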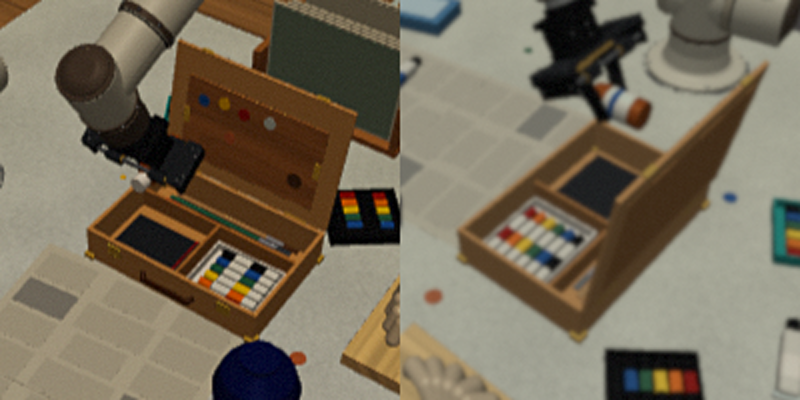

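Emit:
play_rows(commands=[{"fingers": 1,"tx": 0.03,"ty": 0,"tz": -0.018,"ax": 0,"ay": 0,"az": 0},{"fingers": 1,"tx": 0.06,"ty": 0,"tz": -0.036,"ax": 0,"ay": 0,"az": 0},{"fingers": 1,"tx": 0.09,"ty": 0,"tz": -0.054,"ax": 0,"ay": 0,"az": 0},{"fingers": 1,"tx": 0.126,"ty": 0,"tz": -0.0752,"ax": 0,"ay": 0,"az": 0},{"fingers": 1,"tx": 0.126,"ty": 0,"tz": -0.0752,"ax": 0,"ay": 0,"az": 0}])

```text
time_s: 9.02
tcp_pos: [0.4318, 0.0844, 0.0856]
ee_rot: [[-0.019, -1.0, -0.012], [0.511, -0.02, 0.859], [-0.859, 0.01, 0.512]]
wrist_force: [-0.7, -1.1, -1.6]
gripper_width: 0.522
```

```bash
python3 - <<'E'
from goto import *
go((.434,.085,.045),Rp2())
a=viewer.capture('scene');w=viewer.capture('wrist')
im=np.hstack([cv2.resize(np.array(a['image'])[100:250,190:340],(400,400),interpolation=cv2.INTER_CUBIC),cv2.resize(np.array(w['image']),(400,400))])[:,:,::-1];cv2.imwrite('pics/p3.png',im)
E
```

```text
9.0167 J [  7.838  19.059 -23.576 -40.437 -51.72   20.068] P [0.432 0.084 0.086] F [-0.746 -1.08  -1.629] w 0.5221003301500705
[[-0.019 -1.    -0.012]
 [ 0.511 -0.02   0.859]
 [-0.859  0.01   0.512]]
t [ 0.047 -0.004 -0.027] a [ 0.     0.    -0.004] rows 0.9754202185256782 0.09310788351845571
```

View pics/p3.png

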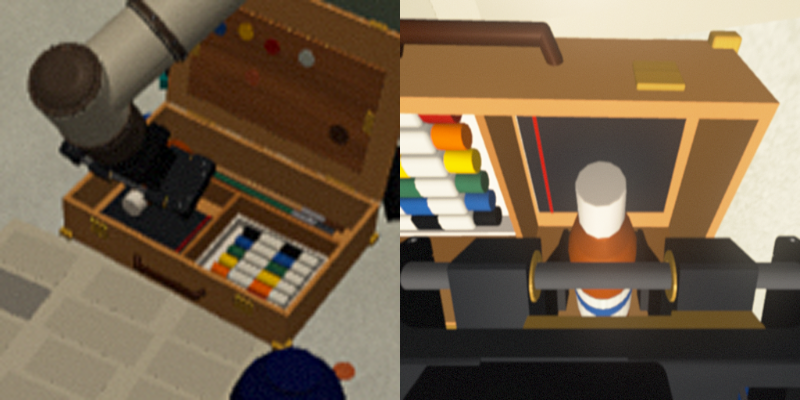

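Emit:
play_rows(commands=[{"fingers": 1,"tx": 0.015,"ty": 0,"tz": -0.009,"ax": 0,"ay": 0,"az": 0},{"fingers": 1,"tx": 0.03,"ty": 0,"tz": -0.018,"ax": 0,"ay": 0,"az": 0},{"fingers": 1,"tx": 0.043,"ty": 0,"tz": -0.0256,"ax": 0,"ay": 0,"az": 0},{"fingers": 1,"tx": 0.043,"ty": 0,"tz": -0.0256,"ax": 0,"ay": 0,"az": 0},{"fingers": 1,"tx": 0.043,"ty": 0,"tz": -0.0256,"ax": 0,"ay": 0,"az": 0}])

```text
time_s: 9.53
tcp_pos: [0.4355, 0.0851, 0.0538]
ee_rot: [[-0.009, -1.0, -0.021], [0.512, -0.022, 0.859], [-0.859, -0.003, 0.512]]
wrist_force: [0.4, 0.4, -3.4]
gripper_width: 0.517
```

Emit:
play_rows(commands=[{"fingers": 1,"tx": 0,"ty": 0,"tz": 0,"ax": 0,"ay": 0,"az": 0},{"fingers": 1,"tx": 0,"ty": 0,"tz": 0,"ax": 0,"ay": 0,"az": 0}])

```text
time_s: 9.7
tcp_pos: [0.4351, 0.0853, 0.0535]
ee_rot: [[-0.009, -1.0, -0.021], [0.512, -0.022, 0.859], [-0.859, -0.003, 0.512]]
wrist_force: [0.7, 0.2, -3.0]
gripper_width: 0.514
```

Down in small steps, watching the force.

Emit:
play_rows(commands=[{"fingers": 1,"tx": 0.0046,"ty": 0,"tz": -0.0027,"ax": 0,"ay": 0,"az": 0},{"fingers": 1,"tx": 0.0092,"ty": 0,"tz": -0.0055,"ax": 0,"ay": 0,"az": 0},{"fingers": 1,"tx": 0.0092,"ty": 0,"tz": -0.0055,"ax": 0,"ay": 0,"az": 0}])

```text
time_s: 9.95
tcp_pos: [0.4343, 0.0853, 0.0438]
ee_rot: [[-0.011, -1.0, -0.018], [0.512, -0.022, 0.859], [-0.859, 0.0, 0.512]]
wrist_force: [1.0, 0.7, 1.1]
gripper_width: 0.524
```

Emit:
play_rows(commands=[{"fingers": 1,"tx": 0.0034,"ty": 0,"tz": -0.002,"ax": 0,"ay": 0,"az": 0},{"fingers": 1,"tx": 0.0034,"ty": 0,"tz": -0.002,"ax": 0,"ay": 0,"az": 0},{"fingers": 1,"tx": 0.0034,"ty": 0,"tz": -0.002,"ax": 0,"ay": 0,"az": 0}])

```text
time_s: 10.2
tcp_pos: [0.4364, 0.0852, 0.0412]
ee_rot: [[-0.007, -1.0, -0.02], [0.511, -0.021, 0.859], [-0.859, -0.004, 0.511]]
wrist_force: [5.9, 0.8, -2.0]
gripper_width: 0.521
```

Emit:
play_rows(commands=[{"fingers": 1,"tx": 0.0,"ty": 0,"tz": 0,"ax": 0,"ay": 0,"az": 0},{"fingers": 1,"tx": 0,"ty": 0,"tz": 0,"ax": 0,"ay": 0,"az": 0}])

```text
time_s: 10.37
tcp_pos: [0.4364, 0.0852, 0.0413]
ee_rot: [[-0.007, -1.0, -0.02], [0.511, -0.021, 0.859], [-0.859, -0.004, 0.511]]
wrist_force: [5.8, 0.6, -2.1]
gripper_width: 0.519
```

```bash
python3 - <<'E'
from goto import *
print(s['moment'])
b=viewer.capture('side');a=viewer.capture('scene');w=viewer.capture('wrist')
im=np.hstack([cv2.resize(np.array(a['image'])[120:240,200:320],(400,400),interpolation=cv2.INTER_CUBIC),cv2.resize(np.array(w['image']),(400,400))])[:,:,::-1];cv2.imwrite('pics/p4.png',im)
E
```

```text
10.3667 J [  7.078  23.965 -24.333 -43.812 -47.245  26.255] P [0.436 0.085 0.041] F [ 5.827  0.636 -2.062] w 0.518602114086514
[[-0.007 -1.    -0.02 ]
 [ 0.511 -0.021  0.859]
 [-0.859 -0.004  0.511]]
[-1.26  -1.188 -0.551]
```

View pics/p4.png

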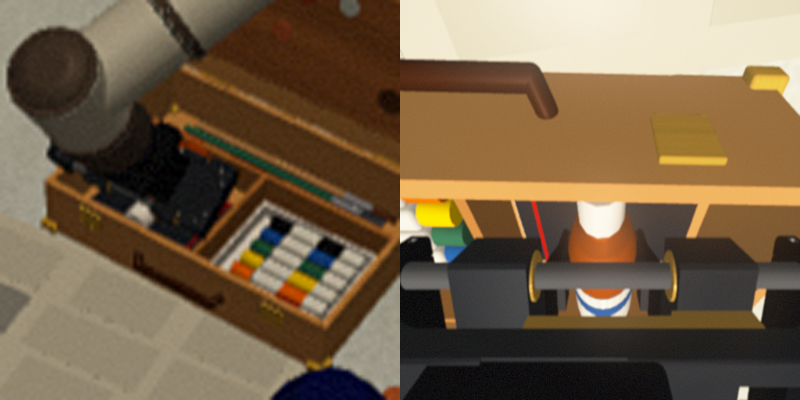

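Emit:
play_rows(commands=[{"fingers": 1,"tx": -0.0069,"ty": 0,"tz": 0.0041,"ax": 0,"ay": 0,"az": 0},{"fingers": 1,"tx": -0.0069,"ty": -0.01,"tz": 0.0041,"ax": 0,"ay": 0,"az": 0},{"fingers": 1,"tx": -0.0069,"ty": -0.0187,"tz": 0.0041,"ax": 0,"ay": 0,"az": 0},{"fingers": 1,"tx": -0.0035,"ty": -0.0187,"tz": 0.0021,"ax": 0,"ay": 0,"az": 0},{"fingers": 1,"tx": -0.0035,"ty": -0.0187,"tz": 0.0021,"ax": 0,"ay": 0,"az": 0}])

```text
time_s: 10.93
tcp_pos: [0.4474, 0.0856, 0.043]
ee_rot: [[-0.014, -1.0, -0.017], [0.512, -0.022, 0.859], [-0.859, 0.003, 0.512]]
wrist_force: [-0.1, -0.1, -3.4]
gripper_width: 0.525
```

Emit:
play_rows(commands=[{"fingers": 1,"tx": 0.0034,"ty": 0,"tz": -0.002,"ax": 0,"ay": 0,"az": 0},{"fingers": 1,"tx": 0.0034,"ty": 0,"tz": -0.002,"ax": 0,"ay": 0,"az": 0},{"fingers": 1,"tx": 0.0034,"ty": 0,"tz": -0.002,"ax": 0,"ay": 0,"az": 0}])

```text
time_s: 11.18
tcp_pos: [0.4473, 0.0855, 0.0405]
ee_rot: [[-0.013, -1.0, -0.018], [0.512, -0.022, 0.859], [-0.859, 0.002, 0.512]]
wrist_force: [-0.1, 0.3, -2.5]
gripper_width: 0.521
```

Free now; continue down.

Emit:
play_rows(commands=[{"fingers": 1,"tx": 0.0023,"ty": 0,"tz": -0.0014,"ax": 0,"ay": 0,"az": 0},{"fingers": 1,"tx": 0.0023,"ty": 0,"tz": -0.0014,"ax": 0,"ay": 0,"az": 0},{"fingers": 1,"tx": 0.0023,"ty": 0,"tz": -0.0014,"ax": 0,"ay": 0,"az": 0}])

```text
time_s: 11.43
tcp_pos: [0.4478, 0.0855, 0.0389]
ee_rot: [[-0.012, -1.0, -0.018], [0.512, -0.022, 0.859], [-0.859, 0.001, 0.512]]
wrist_force: [0.0, 0.1, -2.6]
gripper_width: 0.519
```

Emit:
play_rows(commands=[{"fingers": 1,"tx": 0.0023,"ty": 0,"tz": -0.0014,"ax": 0,"ay": 0,"az": 0},{"fingers": 1,"tx": 0.0023,"ty": 0,"tz": -0.0014,"ax": 0,"ay": 0,"az": 0},{"fingers": 1,"tx": 0.0023,"ty": 0,"tz": -0.0014,"ax": 0,"ay": 0,"az": 0}])

```text
time_s: 11.68
tcp_pos: [0.4481, 0.0856, 0.0379]
ee_rot: [[-0.011, -1.0, -0.02], [0.513, -0.023, 0.858], [-0.858, -0.0, 0.513]]
wrist_force: [-0.7, -1.3, 4.8]
gripper_width: 0.524
```

Emit:
play_rows(commands=[{"fingers": 0.0,"tx": 0,"ty": 0,"tz": 0,"ax": 0,"ay": 0,"az": 0},{"fingers": -0.1,"tx": 0,"ty": 0,"tz": 0,"ax": 0,"ay": 0,"az": 0},{"fingers": -0.2,"tx": 0,"ty": 0,"tz": 0,"ax": 0,"ay": 0,"az": 0},{"fingers": -0.4,"tx": 0,"ty": 0,"tz": 0,"ax": 0,"ay": 0,"az": 0},{"fingers": -0.4,"tx": 0,"ty": 0,"tz": 0,"ax": 0,"ay": 0,"az": 0}])

```text
time_s: 12.1
tcp_pos: [0.4481, 0.0856, 0.0369]
ee_rot: [[-0.011, -1.0, -0.018], [0.512, -0.022, 0.859], [-0.859, 0.0, 0.512]]
wrist_force: [-0.2, 0.5, -0.3]
gripper_width: 0.657
```

Emit:
play_rows(commands=[{"fingers": -0.4,"tx": 0,"ty": 0,"tz": 0,"ax": 0,"ay": 0,"az": 0},{"fingers": -0.4,"tx": -0.01,"ty": 0,"tz": 0,"ax": 0,"ay": 0,"az": 0},{"fingers": -0.4,"tx": -0.03,"ty": 0,"tz": 0,"ax": 0,"ay": 0,"az": 0},{"fingers": -0.4,"tx": -0.06,"ty": 0,"tz": 0,"ax": 0,"ay": 0,"az": 0},{"fingers": -0.4,"tx": -0.1,"ty": 0,"tz": 0,"ax": 0,"ay": 0,"az": 0}])

```text
time_s: 12.52
tcp_pos: [0.4477, 0.0469, 0.1012]
ee_rot: [[-0.015, -1.0, -0.017], [0.512, -0.022, 0.859], [-0.859, 0.004, 0.512]]
wrist_force: [0.6, -0.5, -0.5]
gripper_width: 0.694
```

Emit:
play_rows(commands=[{"fingers": 0,"tx": -0.05,"ty": 0,"tz": 0,"ax": 0,"ay": 0,"az": 0},{"fingers": 0.5,"tx": -0.1,"ty": 0,"tz": 0,"ax": 0,"ay": 0,"az": 0},{"fingers": 1,"tx": -0.15,"ty": 0,"tz": 0,"ax": 0,"ay": 0,"az": 0},{"fingers": 1,"tx": -0.2,"ty": 0,"tz": 0,"ax": 0,"ay": 0,"az": 0},{"fingers": 1,"tx": -0.24,"ty": 0,"tz": 0,"ax": 0,"ay": 0,"az": 0}])

```text
time_s: 12.93
tcp_pos: [0.4508, -0.0467, 0.2591]
ee_rot: [[-0.009, -1.0, -0.02], [0.51, -0.021, 0.86], [-0.86, -0.003, 0.511]]
wrist_force: [1.0, 0.1, -0.5]
gripper_width: 0.408
```

```bash
python3 - <<'E'
from goto import *
a=viewer.capture('scene');b=viewer.capture('side')
im=cv2.resize(np.hstack([np.array(a['image'])[70:230,190:350],np.array(b['image'])[120:280,210:370]])[:,:,::-1],(800,400),interpolation=cv2.INTER_CUBIC);cv2.imwrite('pics/p5.png',im)
E
```

```text
12.9333 J [ -6.992  10.066  -8.191 -31.085 -78.336  16.474] P [ 0.451 -0.047  0.259] F [ 0.989  0.103 -0.452] w 0.407764099655085
[[-0.009 -1.    -0.02 ]
 [ 0.51  -0.021  0.86 ]
 [-0.86  -0.003  0.511]]
```

View pics/p5.png

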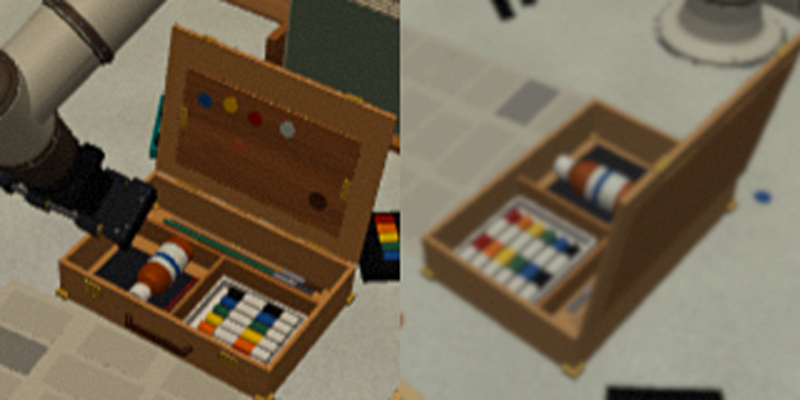

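```bash
cat >> goto.py <<'E'
def Rd():
    return Ro.from_euler('z',yaw).as_matrix()@np.array([[0,-1,0],[0,0,1],[-1,0,0.]])
E
python3 - <<'E'
from goto import *
go((.512,-.05,.38),Rd())
E
```

```text
13.0333 J [ -7.044   9.989  -7.984 -31.047 -78.172  16.506] P [ 0.453 -0.048  0.261] F [0.11  0.064 0.418] w 0.3208400002767
[[-0.001 -1.    -0.022]
 [ 0.509 -0.02   0.861]
 [-0.861 -0.01   0.509]]
t [-0.138 -0.08   0.076] a [0.003 0.17  0.003] rows 3.1873137844377 4.272000302597101
```

Emit:
play_rows(commands=[{"fingers": 1,"tx": -0.045,"ty": -0.02,"tz": 0.025,"ax": 0,"ay": 0.02,"az": 0},{"fingers": 1,"tx": -0.09,"ty": -0.05,"tz": 0.05,"ax": 0,"ay": 0.06,"az": 0},{"fingers": 1,"tx": -0.138,"ty": -0.08,"tz": 0.076,"ax": 0.003,"ay": 0.1,"az": 0.003},{"fingers": 1,"tx": -0.138,"ty": -0.08,"tz": 0.076,"ax": 0.003,"ay": 0.138,"az": 0.003},{"fingers": 1,"tx": -0.138,"ty": -0.08,"tz": 0.076,"ax": 0.003,"ay": 0.17,"az": 0.003}])

```text
time_s: 13.45
tcp_pos: [0.5134, -0.0472, 0.3778]
ee_rot: [[-0.003, -1.0, -0.016], [-0.002, -0.016, 1.0], [-1.0, 0.003, -0.002]]
wrist_force: [-0.4, -0.9, -1.7]
gripper_width: 0.019
```

```bash
python3 - <<'E'
from goto import *
go((.512,.345,.38),Rd())
E
```

```text
13.45 J [ 12.837   7.426  -0.154   0.049 -82.633 -11.919] P [ 0.513 -0.047  0.378] F [-0.401 -0.933 -1.682] w 0.01899491125546291
[[-0.003 -1.    -0.016]
 [-0.002 -0.016  1.   ]
 [-1.     0.003 -0.002]]
t [-0.004 -0.007  0.523] a [ 0.001 -0.001 -0.001] rows 9.404529282065681 0.03414071397959959
```

Emit:
play_rows(commands=[{"fingers": 1,"tx": 0,"ty": -0.005,"tz": 0.055,"ax": 0,"ay": 0,"az": 0},{"fingers": 1,"tx": 0,"ty": -0.005,"tz": 0.11,"ax": 0,"ay": 0,"az": 0},{"fingers": 1,"tx": 0,"ty": -0.005,"tz": 0.165,"ax": 0,"ay": 0,"az": 0},{"fingers": 1,"tx": 0,"ty": -0.005,"tz": 0.22,"ax": 0,"ay": 0,"az": 0},{"fingers": 1,"tx": 0,"ty": -0.005,"tz": 0.275,"ax": 0,"ay": 0,"az": 0}])

```text
time_s: 13.87
tcp_pos: [0.5106, 0.1604, 0.3743]
ee_rot: [[-0.013, -1.0, -0.015], [0.003, -0.015, 1.0], [-1.0, 0.013, 0.003]]
wrist_force: [1.0, 0.4, 0.4]
gripper_width: 0.008
```

Emit:
play_rows(commands=[{"fingers": 1,"tx": 0,"ty": 0,"tz": 0.055,"ax": 0,"ay": 0,"az": 0},{"fingers": 1,"tx": 0,"ty": 0,"tz": 0.11,"ax": 0,"ay": 0,"az": 0},{"fingers": 1,"tx": 0,"ty": 0,"tz": 0.165,"ax": 0,"ay": 0,"az": 0},{"fingers": 1,"tx": 0,"ty": 0,"tz": 0.22,"ax": 0,"ay": 0,"az": 0},{"fingers": 1,"tx": 0,"ty": 0,"tz": 0.255,"ax": 0,"ay": 0,"az": 0}])

```text
time_s: 14.28
tcp_pos: [0.5076, 0.3532, 0.3739]
ee_rot: [[-0.014, -1.0, -0.018], [0.002, -0.018, 1.0], [-1.0, 0.014, 0.003]]
wrist_force: [0.3, -0.7, 0.6]
gripper_width: 0.006
```

```bash
python3 - <<'E'
from goto import *
go((.512,.345,.275),Rd())
E
```

```text
14.2833 J [ 49.469  18.581  14.118  -0.696 -85.945 -48.412] P [0.508 0.353 0.374] F [ 0.26  -0.674  0.564] w 0.0058586687423246775
[[-0.014 -1.    -0.018]
 [ 0.002 -0.018  1.   ]
 [-1.     0.014  0.003]]
t [ 0.132 -0.007 -0.011] a [ 0.001  0.001 -0.004] rows 2.3812127047963707 0.11551788858983111
```

Emit:
play_rows(commands=[{"fingers": 1,"tx": 0.04,"ty": 0,"tz": 0,"ax": 0,"ay": 0,"az": 0},{"fingers": 1,"tx": 0.08,"ty": 0,"tz": 0,"ax": 0,"ay": 0,"az": 0},{"fingers": 1,"tx": 0.12,"ty": 0,"tz": 0,"ax": 0,"ay": 0,"az": 0},{"fingers": 1,"tx": 0.128,"ty": 0,"tz": 0,"ax": 0,"ay": 0,"az": 0},{"fingers": 1,"tx": 0.128,"ty": 0,"tz": 0,"ax": 0,"ay": 0,"az": 0}])

```text
time_s: 14.7
tcp_pos: [0.5065, 0.3492, 0.2766]
ee_rot: [[-0.017, -1.0, -0.015], [-0.001, -0.015, 1.0], [-1.0, 0.017, -0.001]]
wrist_force: [0.5, 1.2, 0.5]
gripper_width: 0.005
```

```bash
python3 - <<'E'
from goto import *
hy,hz,rho=.2367,.07,.208
for th in (99,90,80,70,60,50,40,30,20,10,5,0):
    t=np.radians(th);y=hy-rho*np.cos(t)+.008*np.sin(t)+.0095;z=hz+rho*np.sin(t)+.008*np.cos(t)+.019
    print(th,round(y,4),round(z,4),'tz,tx from now',round((y-s['tcp_pos'][1])/.75,4),round((s['tcp_pos'][2]-z)/.75,4))
E
```

```text
14.7 J [ 49.318  20.299   3.125  -0.692 -73.509 -48.238] P [0.506 0.349 0.277] F [0.484 1.239 0.506] w 0.005273599285874365
[[-0.017 -1.    -0.015]
 [-0.001 -0.015  1.   ]
 [-1.     0.017 -0.001]]
99 0.2866 0.2932 tz,tx from now -0.0834 -0.0221
90 0.2542 0.297 tz,tx from now -0.1267 -0.0272
80 0.218 0.2952 tz,tx from now -0.175 -0.0248
70 0.1826 0.2872 tz,tx from now -0.2222 -0.0141
60 0.1491 0.2731 tz,tx from now -0.2668 0.0046
50 0.1186 0.2535 tz,tx from now -0.3074 0.0308
40 0.092 0.2288 tz,tx from now -0.3429 0.0637
30 0.0701 0.1999 tz,tx from now -0.3722 0.1022
20 0.0535 0.1677 tz,tx from now -0.3943 0.1453
10 0.0427 0.133 tz,tx from now -0.4086 0.1915
5 0.0397 0.1151 tz,tx from now -0.4127 0.2153
0 0.0382 0.097 tz,tx from now -0.4147 0.2395
```

Emit:
play_rows(commands=[{"fingers": 1,"tx": -0.01,"ty": 0,"tz": -0.04,"ax": 0,"ay": 0,"az": 0},{"fingers": 1,"tx": -0.02,"ty": 0,"tz": -0.065,"ax": 0,"ay": 0,"az": 0},{"fingers": 1,"tx": -0.022,"ty": 0,"tz": -0.0834,"ax": 0,"ay": 0,"az": 0},{"fingers": 1,"tx": -0.025,"ty": 0,"tz": -0.105,"ax": 0,"ay": 0,"az": 0},{"fingers": 1,"tx": -0.0272,"ty": 0,"tz": -0.1267,"ax": 0,"ay": 0,"az": 0}])

```text
time_s: 15.12
tcp_pos: [0.5101, 0.2546, 0.3018]
ee_rot: [[-0.008, -1.0, -0.015], [0.007, -0.015, 1.0], [-1.0, 0.008, 0.007]]
wrist_force: [0.3, 1.9, 2.5]
gripper_width: 0.007
```

Emit:
play_rows(commands=[{"fingers": 1,"tx": 0.001,"ty": 0,"tz": -0.02,"ax": 0,"ay": 0,"az": 0},{"fingers": 1,"tx": 0.0024,"ty": 0,"tz": -0.048,"ax": 0,"ay": 0,"az": 0},{"fingers": 1,"tx": 0.007,"ty": 0,"tz": -0.072,"ax": 0,"ay": 0,"az": 0},{"fingers": 1,"tx": 0.013,"ty": 0,"tz": -0.0955,"ax": 0,"ay": 0,"az": 0},{"fingers": 1,"tx": 0.022,"ty": 0,"tz": -0.118,"ax": 0,"ay": 0,"az": 0}])

```text
time_s: 15.53
tcp_pos: [0.5106, 0.1648, 0.2833]
ee_rot: [[-0.011, -1.0, -0.015], [0.004, -0.015, 1.0], [-1.0, 0.011, 0.004]]
wrist_force: [-0.9, 1.9, 1.1]
gripper_width: 0.004
```

```bash
python3 - <<'E'
from goto import *
b=viewer.capture('side');a=viewer.capture('scene')
for p in (a,b): print([(np.round(x['uv']),round(x['score'],2)) for x in spotter.find_in('lid_edge',p)[:2]])
E
```

```text
15.5333 J [ 34.922  12.036  -7.478  -0.562 -70.86  -33.88 ] P [0.511 0.165 0.283] F [-0.882  1.866  1.099] w 0.0038366745374651743
[[-0.011 -1.    -0.015]
 [ 0.004 -0.015  1.   ]
 [-1.     0.011  0.004]]
[(array([286., 139.]), 0.87), (array([253., 177.]), 0.48)]
[(array([299., 189.]), 0.76), (array([295., 196.]), 0.21)]
```

Emit:
play_rows(commands=[{"fingers": 1,"tx": 0.0132,"ty": 0,"tz": -0.021,"ax": 0,"ay": 0,"az": 0},{"fingers": 1,"tx": 0.0333,"ty": 0,"tz": -0.0547,"ax": 0,"ay": 0,"az": 0},{"fingers": 1,"tx": 0.055,"ty": 0,"tz": -0.08,"ax": 0,"ay": 0,"az": 0},{"fingers": 1,"tx": 0.0795,"ty": 0,"tz": -0.1037,"ax": 0,"ay": 0,"az": 0},{"fingers": 1,"tx": 0.1108,"ty": 0,"tz": -0.1265,"ax": 0,"ay": 0,"az": 0}])

```text
time_s: 16.15
tcp_pos: [0.512, 0.0718, 0.2001]
ee_rot: [[-0.008, -1.0, -0.017], [0.004, -0.017, 1.0], [-1.0, 0.008, 0.004]]
wrist_force: [0.9, 0.9, 0.7]
gripper_width: 0.003
```

```bash
python3 - <<'E'
from goto import *
hy,hz,rho=.2367,.07,.208
for th in (25,20,15,10,5,0):
    t=np.radians(th);y=hy-rho*np.cos(t)+.008*np.sin(t)+.0095;z=hz+rho*np.sin(t)+.008*np.cos(t)+.019
    print(th,round(y,4),round(z,4),'tz,tx from now',round((y-s['tcp_pos'][1])/.75,4),round((s['tcp_pos'][2]-z)/.75,4))
E
```

```text
16.15 J [ 25.745  13.836 -17.669  -0.492 -58.819 -24.532] P [0.512 0.072 0.2  ] F [0.859 0.9   0.727] w 0.003327161173186112
[[-0.008 -1.    -0.017]
 [ 0.004 -0.017  1.   ]
 [-1.     0.008  0.004]]
25 0.0611 0.1842 tz,tx from now -0.0144 0.0212
20 0.0535 0.1677 tz,tx from now -0.0245 0.0432
15 0.0474 0.1506 tz,tx from now -0.0326 0.066
10 0.0427 0.133 tz,tx from now -0.0388 0.0894
5 0.0397 0.1151 tz,tx from now -0.0429 0.1133
0 0.0382 0.097 tz,tx from now -0.0449 0.1374
```

Emit:
play_rows(commands=[{"fingers": 1,"tx": 0.0212,"ty": 0,"tz": -0.0144,"ax": 0,"ay": 0,"az": 0},{"fingers": 1,"tx": 0.0432,"ty": 0,"tz": -0.0245,"ax": 0,"ay": 0,"az": 0},{"fingers": 1,"tx": 0.06,"ty": 0,"tz": -0.031,"ax": 0,"ay": 0,"az": 0},{"fingers": 1,"tx": 0.075,"ty": 0,"tz": -0.035,"ax": 0,"ay": 0,"az": 0},{"fingers": 1,"tx": 0.0894,"ty": 0,"tz": -0.0388,"ax": 0,"ay": 0,"az": 0}])

```text
time_s: 16.57
tcp_pos: [0.5105, 0.0431, 0.1313]
ee_rot: [[-0.013, -1.0, -0.016], [0.003, -0.016, 1.0], [-1.0, 0.013, 0.003]]
wrist_force: [-0.4, 1.0, 0.9]
gripper_width: 0.009
```

Emit:
play_rows(commands=[{"fingers": 1,"tx": 0.008,"ty": 0,"tz": -0.002,"ax": 0,"ay": 0,"az": 0},{"fingers": 1,"tx": 0.016,"ty": 0,"tz": -0.003,"ax": 0,"ay": 0,"az": 0},{"fingers": 1,"tx": 0.024,"ty": 0,"tz": -0.004,"ax": 0,"ay": 0,"az": 0},{"fingers": 1,"tx": 0.03,"ty": 0,"tz": -0.005,"ax": 0,"ay": 0,"az": 0},{"fingers": 1,"tx": 0.035,"ty": 0,"tz": -0.005,"ax": 0,"ay": 0,"az": 0}])

```text
time_s: 16.98
tcp_pos: [0.5105, 0.0396, 0.1056]
ee_rot: [[-0.012, -1.0, -0.016], [0.003, -0.016, 1.0], [-1.0, 0.012, 0.004]]
wrist_force: [0.9, -0.7, 0.7]
gripper_width: -0.0
```

```bash
python3 st.py
```

```text
16.9833 J [ 22.364  19.883 -24.986  -0.605 -45.675 -21.043] P [0.51  0.04  0.106] F [ 0.86  -0.707  0.687] w -0.00012418873314915639
[[-0.012 -1.    -0.016]
 [ 0.003 -0.016  1.   ]
 [-1.     0.012  0.004]]
```

Now press slowly to the stop (2 mm steps).

Emit:
play_rows(commands=[{"fingers": 1,"tx": 0.003,"ty": 0,"tz": 0,"ax": 0,"ay": 0,"az": 0},{"fingers": 1,"tx": 0.006,"ty": 0,"tz": 0,"ax": 0,"ay": 0,"az": 0},{"fingers": 1,"tx": 0.009,"ty": 0,"tz": 0,"ax": 0,"ay": 0,"az": 0},{"fingers": 1,"tx": 0.009,"ty": 0,"tz": 0,"ax": 0,"ay": 0,"az": 0},{"fingers": 1,"tx": 0.009,"ty": 0,"tz": 0,"ax": 0,"ay": 0,"az": 0}])

```text
time_s: 17.4
tcp_pos: [0.5101, 0.0395, 0.099]
ee_rot: [[-0.012, -1.0, -0.015], [0.003, -0.015, 1.0], [-1.0, 0.012, 0.004]]
wrist_force: [-0.6, 0.8, -0.4]
gripper_width: 0.006
```

Emit:
play_rows(commands=[{"fingers": 1,"tx": 0.002,"ty": 0,"tz": 0,"ax": 0,"ay": 0,"az": 0},{"fingers": 1,"tx": 0.002,"ty": 0,"tz": 0,"ax": 0,"ay": 0,"az": 0},{"fingers": 1,"tx": 0.002,"ty": 0,"tz": 0,"ax": 0,"ay": 0,"az": 0}])

```text
time_s: 17.65
tcp_pos: [0.5102, 0.0395, 0.0976]
ee_rot: [[-0.012, -1.0, -0.015], [0.003, -0.015, 1.0], [-1.0, 0.012, 0.004]]
wrist_force: [0.2, -0.6, 0.5]
gripper_width: 0.007
```

```bash
python3 st.py
```

```text
17.65 J [ 22.362  20.509 -25.497  -0.635 -44.554 -21.033] P [0.51  0.04  0.098] F [ 0.168 -0.557  0.497] w 0.006786485669698862
[[-0.012 -1.    -0.015]
 [ 0.003 -0.015  1.   ]
 [-1.     0.012  0.004]]
```

Emit:
play_rows(commands=[{"fingers": 1,"tx": 0.002,"ty": 0,"tz": 0,"ax": 0,"ay": 0,"az": 0},{"fingers": 1,"tx": 0.004,"ty": 0,"tz": 0,"ax": 0,"ay": 0,"az": 0},{"fingers": 1,"tx": 0.004,"ty": 0,"tz": 0,"ax": 0,"ay": 0,"az": 0},{"fingers": 1,"tx": 0.004,"ty": 0,"tz": 0,"ax": 0,"ay": 0,"az": 0}])

```text
time_s: 17.98
tcp_pos: [0.5102, 0.0395, 0.0973]
ee_rot: [[-0.011, -1.0, -0.017], [0.003, -0.017, 1.0], [-1.0, 0.011, 0.003]]
wrist_force: [-6.1, 1.1, 16.8]
gripper_width: 0.003
```

```bash
python3 st.py
```

```text
17.9833 J [ 22.388  20.524 -25.555  -0.571 -44.452 -21.03 ] P [0.51  0.04  0.097] F [-6.081  1.085 16.798] w 0.0030971157856503582
[[-0.011 -1.    -0.017]
 [ 0.003 -0.017  1.   ]
 [-1.     0.011  0.003]]
```

Hard stop at TCP z 97 mm = 78 + 19, i.e. the lid is shut. Retreat upward and check.

Emit:
play_rows(commands=[{"fingers": 1,"tx": -0.01,"ty": 0,"tz": 0,"ax": 0,"ay": 0,"az": 0},{"fingers": 1,"tx": -0.05,"ty": 0,"tz": 0,"ax": 0,"ay": 0,"az": 0},{"fingers": 1,"tx": -0.1,"ty": 0,"tz": 0,"ax": 0,"ay": 0,"az": 0},{"fingers": 1,"tx": -0.15,"ty": 0,"tz": 0,"ax": 0,"ay": 0,"az": 0},{"fingers": 1,"tx": -0.2,"ty": 0,"tz": -0.04,"ax": 0,"ay": 0,"az": 0}])

```text
time_s: 18.4
tcp_pos: [0.513, 0.0149, 0.2422]
ee_rot: [[-0.009, -1.0, -0.019], [0.004, -0.019, 1.0], [-1.0, 0.009, 0.004]]
wrist_force: [0.6, -0.3, 0.0]
gripper_width: 0.005
```

Emit:
play_rows(commands=[{"fingers": 1,"tx": -0.05,"ty": 0.05,"tz": -0.05,"ax": 0,"ay": 0,"az": 0},{"fingers": 1,"tx": -0.1,"ty": 0.1,"tz": -0.1,"ax": 0,"ay": 0,"az": 0},{"fingers": 1,"tx": -0.1,"ty": 0.12,"tz": -0.15,"ax": 0,"ay": 0,"az": 0},{"fingers": 1,"tx": -0.1,"ty": 0.12,"tz": -0.2,"ax": 0,"ay": 0,"az": 0},{"fingers": 1,"tx": -0.1,"ty": 0.12,"tz": -0.2,"ax": 0,"ay": 0,"az": 0}])

```text
time_s: 18.82
tcp_pos: [0.4241, -0.1403, 0.3169]
ee_rot: [[-0.009, -1.0, -0.016], [0.003, -0.016, 1.0], [-1.0, 0.009, 0.003]]
wrist_force: [1.1, 0.1, 0.3]
gripper_width: 0.002
```

```bash
python3 - <<'E'
from goto import *
a=viewer.capture('scene');b=viewer.capture('side')
cv2.imwrite('pics/end.png',cv2.resize(np.hstack([np.array(a['image']),np.array(b['image'])])[:,:,::-1],(800,300),interpolation=cv2.INTER_AREA))
E
```

```text
18.8167 J [  2.509   1.61  -14.962  -0.221 -73.913  -1.547] P [ 0.424 -0.14   0.317] F [1.07  0.133 0.268] w 0.0021397342841393686
[[-0.009 -1.    -0.016]
 [ 0.003 -0.016  1.   ]
 [-1.     0.009  0.003]]
```

View pics/end.png

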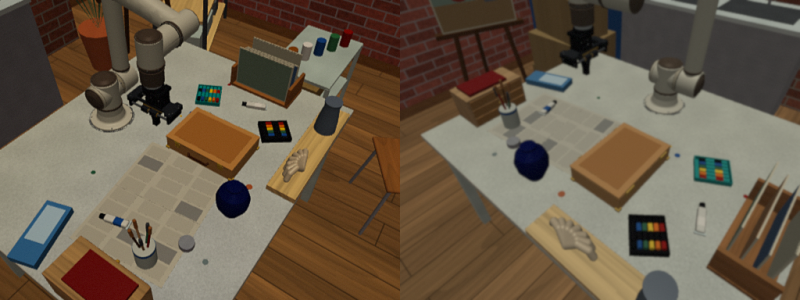

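The lid is flat on the box, and everything else is where it was, with the arm clear.

```bash
python3 -c "
from h import *
print(job.finish_job())"
```

```text
the job is handed in; nothing more can be done
None
```

The sketch box is packed: the bottle lies on its side on the sketchbook in the near bay, and the lid is shut. I handed the job in at about 18.8 s of the 58 s allowed; no verdict came back.

- **Bottle:** I gripped it at mid-body, turned it 90° onto its side, and lowered it until it touched the book. The wrist force read about +5 N with the TCP at z = 38 mm, where the bottle's axis should be when it lies on the book. Only then did I let go. The picture after release showed it lying on the book, cap towards the front. It lies across the bay, so its 118 mm length should overhang the 105 mm book slightly at the ends. I chose that because laying it along the box risked the forearm hitting the lid.
- **Lid:** I pushed it round from behind and closed the last part in steps of a few millimetres. It stopped firmly with the TCP at z = 97 mm, which is what a shut lid gives (78 mm lid top plus 19 mm fingertips). The peak reading was about 17 N, and the last picture shows it flat on the box.
- **Contact on the way:** during the first lowering something pressed on the gripper at about 6 N, probably the side of its body against the box's end wall. I raised it 6 mm, moved about 12 mm along x, and it came down freely.
- **Everything else:** the last pictures show the other items on the table looking undisturbed, and the arm clear of everything. With the lid shut I could not look inside again; the tray and book were in their bays in the picture before closing.

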